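# Put the lab bottles back in the rack in order of size

### The job

Put the four clean blue-capped bottles on the bench back into the four empty compartments of the white bottle rack, one in each, standing upright on the floor of the compartment and in order of size: the largest next to the tall bottle already in the rack, then downwards to the smallest next to the beaker. They are glass, so set them down rather than dropping them, do not knock any over, and leave the tall bottle and the beaker where they stand.

Things in the scene. Friction and masses are not known exactly. Their poses are not given: they have to be found in the camera images.
- bottle_a: Loose empty clear-glass screw-cap laboratory bottle, the largest of the four: body 70 mm in diameter, 143 mm tall over all, with a ribbed blue cap 53 mm in diameter taking up the top 25 mm (narrower glass neck below the cap, then the shoulder). It stands upright on the bench at the start. Origin: centre of its underside; z points up through the cap. Weighs under 0.35 kg.
- bottle_b: Loose empty clear-glass screw-cap laboratory bottle, the second largest: body 56 mm in diameter, 105 mm tall over all, with a ribbed blue cap 53 mm in diameter taking up the top 25 mm (narrower glass neck below the cap, then the shoulder). It stands upright on the bench at the start. Origin: centre of its underside; z points up through the cap. Weighs under 0.35 kg.
- bottle_c: Loose empty clear-glass screw-cap laboratory bottle, the third largest: body 46 mm in diameter, 91 mm tall over all, with a ribbed blue cap 42 mm in diameter taking up the top 24 mm (narrower glass neck below the cap, then the shoulder). It stands upright on the bench at the start. Origin: centre of its underside; z points up through the cap. Weighs under 0.35 kg.
- bottle_d: Loose empty clear-glass screw-cap laboratory bottle, the smallest: body 36 mm in diameter, 74 mm tall over all, with a ribbed blue cap 34 mm in diameter taking up the top 22 mm (narrower glass neck below the cap, then the shoulder). It stands upright on the bench at the start. Origin: centre of its underside; z points up through the cap. Weighs under 0.35 kg.
- bay_1: Empty compartment 1, counted from the robot's left (+y), of the four middle ones of the fixed white six-compartment rack (568 x 108 mm, rim 38 mm above the bench; pitch 94 mm). 90 x 90 mm inside, open top; long walls rise 27 mm and dividers 21 mm over its grey floor. Origin: centre of the floor's top, 11 mm above the bench; x across the rack (away from robot), y along the row to the left, z up.
- bay_2: Empty compartment 2, counted from the robot's left (+y), of the four middle ones of the fixed white six-compartment rack (568 x 108 mm, rim 38 mm above the bench; pitch 94 mm). 90 x 90 mm inside, open top; long walls rise 27 mm and dividers 21 mm over its grey floor. Origin: centre of the floor's top, 11 mm above the bench; x across the rack (away from robot), y along the row to the left, z up.
- bay_3: Empty compartment 3, counted from the robot's left (+y), of the four middle ones of the fixed white six-compartment rack (568 x 108 mm, rim 38 mm above the bench; pitch 94 mm). 90 x 90 mm inside, open top; long walls rise 27 mm and dividers 21 mm over its grey floor. Origin: centre of the floor's top, 11 mm above the bench; x across the rack (away from robot), y along the row to the left, z up.
- bay_4: Empty compartment 4, counted from the robot's left (+y), of the four middle ones of the fixed white six-compartment rack (568 x 108 mm, rim 38 mm above the bench; pitch 94 mm). 90 x 90 mm inside, open top; long walls rise 27 mm and dividers 21 mm over its grey floor. Origin: centre of the floor's top, 11 mm above the bench; x across the rack (away from robot), y along the row to the left, z up.
- tall_bottle: Bottle of the same kind, taller than all four loose ones (86 mm in diameter, 181 mm tall, blue cap 53 mm), already standing in one end compartment of the rack, at the left or the right end, 94 mm beyond the outermost empty compartment. Loose; to be left there. Origin: centre of its underside, z up.
- beaker: Open glass beaker, 74 mm over its rim, 95 mm tall, with three white stir bars at its bottom, standing in the rack's other end compartment, at the far end of the row from the tall bottle. Loose; to be left there. Origin: centre of its underside, z up.
There are look-alikes about, which are no part of the job. What is shaped like the bottle_b but pink or red is not meant.

How it is judged:
At the end, for the whole second after the job is handed in: The bottles stand in descending size from the tall bottle, one per compartment: within 38 mm of its centre, 6 mm of floor height and 0.1 rad of upright, at rest (below 0.03 m/s). Tall bottle and beaker upright, at rest, within 15 and 25 mm of their first places (((y of tall_bottle in the frame of bay_1 above 0 m and horizontal distance between bottle_a and bay_1 below 0.038 m and z of bottle_a in the frame of bay_1 between -0.006 and 0.006 m and horizontal distance between bottle_b and bay_2 below 0.038 m and z of bottle_b in the frame of bay_2 between -0.006 and 0.006 m and horizontal distance between bottle_c and bay_3 below 0.038 m and z of bottle_c in the frame of bay_3 between -0.006 and 0.006 m and horizontal distance between bottle_d and bay_4 below 0.038 m and z of bottle_d in the frame of bay_4 between -0.006 and 0.006 m) or (y of tall_bottle in the frame of bay_1 below 0 m and horizontal distance between bottle_a and bay_4 below 0.038 m and z of bottle_a in the frame of bay_4 between -0.006 and 0.006 m and horizontal distance between bottle_b and bay_3 below 0.038 m and z of bottle_b in the frame of bay_3 between -0.006 and 0.006 m and horizontal distance between bottle_c and bay_2 below 0.038 m and z of bottle_c in the frame of bay_2 between -0.006 and 0.006 m and horizontal distance between bottle_d and bay_1 below 0.038 m and z of bottle_d in the frame of bay_1 between -0.006 and 0.006 m)) and angle between each of bottle_a, bottle_b, bottle_c, bottle_d, tall_bottle, beaker's own z axis and vertical below 0.1 rad and linear speed of each of bottle_a, bottle_b, bottle_c, bottle_d, tall_bottle, beaker below 0.03 m/s and distance of tall_bottle from where it was at the start of the episode below 0.015 m and distance of beaker from where it was at the start of the episode below 0.025 m); the robot touches nothing.
It fails at once if one of the four bottles is dropped or knocked so that it moves faster than 0.7 m/s (a fall of about 25 mm) out of the fingers ((linear speed of bottle_a above 0.7 m/s and contact force between the fingers and bottle_a below 0.05 N) or (linear speed of bottle_b above 0.7 m/s and contact force between the fingers and bottle_b below 0.05 N) or (linear speed of bottle_c above 0.7 m/s and contact force between the fingers and bottle_c below 0.05 N) or (linear speed of bottle_d above 0.7 m/s and contact force between the fingers and bottle_d below 0.05 N)).
It fails at once if a bottle or the beaker tips over (more than 0.6 rad) (angle between any of bottle_a, bottle_b, bottle_c, bottle_d, tall_bottle, beaker's own z axis and vertical above 0.6 rad).
It fails at once if the tall bottle or the beaker is taken out of its compartment (moved more than 50 mm) (distance of any of tall_bottle, beaker from where it was at the start of the episode above 0.05 m).
It also fails if it takes over 96 s, if anything falls off the work surface, if the arm or the gripper's body presses on something with over 40 N, if the wrist force passes 120 N, or if a joint passes its speed limit or range.

### The arm

A 6-joint arm with a two-finger parallel gripper is mounted at the origin on the work surface. World frame = base frame: x ahead of the robot, y to its left, z up, the work surface at z = 0. Lengths are in m, angles in rad, forces in N, time in s.
With the tool pointing down it reaches from about 0.25 to 0.775 m from the base axis. Payload 4 kg.
Tool frame: the origin (TCP) lies at the very end of the fingers, on their centre line; the grasp point (between the pads) lies 19 mm behind it; z points along the fingers, y is the line along which they close (so a half turn about z gives the same grasp; the last joint's range is limited). The gripper opens to 94 mm and grips with 3 to 60 N. Pads are 16 mm wide; open, the fingers measure 119 mm over their backs; the gripper's body (75 mm by 177 mm) begins 78 mm behind the grasp point.
Start: joints at [-1.349, 0.087, 1.371, -0, 1.684, -0.103], TCP at [0.176, -0.521, 0.206] pointing down, gripper open.
Joint ranges: [-3.1, 3.1], [-0.76, 2.03], [0.27, 2.55], [-1.08, 4.22], [0.17, 2.65], [-2.57, 2.57]. Speed limits (rad/s): [2.79, 2.79, 3.14, 3.14, 3.14, 3.14].

### API

Orientations are given as [roll, pitch, yaw] about the fixed x, y, z axes, in that order (R = Rz(yaw) Ry(pitch) Rx(roll)).
In Python, from bench import robot, vision gives the robot as it stands.
- The arm moves only by the shell command python3 -m crank 'ROWS'. ROWS is JSON, a list of rows, each a list of 3 entries, a list of its own where there are three numbers: the closure, from 0 (fully open) to 1 (shut), then the shift along the tool's x, y, z in m, then the turn, a rotation vector about the tool's x, y, z in degrees. A call has 1 to 8 rows; each row shifts and turns the commanded pose from where the row before left it, along the tool's axes as they then stand; what a row does not reach is not made up. A row lasts 1/10 s, in which the tool goes at most 50 mm and 8.59 degrees, less where a joint would pass 70% of its speed; a pose out of reach is approached as far as the arm can. A call with a gripper value outside its range is refused whole. The fingers move at their own pace and stop on an object; the grip force is fixed at half the most. Time passes only in rows, so rows that do not move let the fingers close. It gives the time, the measured TCP pose, the force, the opening and the grip force at its end, in the units of the state.
- robot.get_obs(): the state, without advancing time (a new reading comes with each control period).
- vision.snapshot(name): name is "scene" or "top"; returns a dict with "color" (384x512x3 uint8, red, green, blue), "z_map" (384x512 float32, m along the optical axis (not along the pixel's ray), 0 where there is no reading), "fx", "fy", "cx", "cy" (pixels), "R" (3x3) and "t" (3): a world point X has camera coordinates R X + t. Camera axes: x right, y down, z forward; pixel columns grow to the right and rows downward; lengths in m; the calibration is good to about 2 mm. A picture is of the moment at which its call begins.
- robot.close_job(): hands the job in; it is judged then, once.
The state is a dict: "time": time; "joint_positions": joint angles; "qvel": joint speeds; "joint_torque": joint torques, N m; "tool_pos": TCP position; "ee_rot": TCP orientation; "wrist_force": force on the tool from outside, world axes, zero at the start; "wrist_torque": the same for the moment, N m; "width": finger opening in m; "finger_force": force on a finger pad.
Only numpy, scipy, OpenCV 4.12 (cv2) and the standard library are available. Lean on these libraries where they do the work, as an engineer would, in place of code of your own. Each camera call takes 0.05 s, during which the arm holds its last target. There are 200 camera calls.

## Working session

There is one attempt and no reset: what is moved stays moved. The work goes in short steps, Python scripts to look and compute and a shell command to move; the robot and the scene stay as the last step left them, time stands still between calls to the robot, and variables do not carry over. Pictures are saved under pics/ and viewed, at most 14 in all, crops included, and the job is handed in when it is done.

```bash
ls; mkdir -p pics; python3 - <<'E'
from bench import robot, vision
import cv2,numpy as np
for n in ("scene","top"):
    s=vision.snapshot(n); cv2.imwrite(f"pics/{n}0.png",s["color"][...,::-1]); np.savez(f"{n}0.npz",**s)
    print(n,s["fx"],s["cx"],s["cy"],(-s["R"].T@s["t"]).round(3),s["R"].round(2).tolist())
print(robot.get_obs())
E
```

```text
pics
scene 492.21994536946784 258.4291696547003 195.01319908402175 [0.866 0.366 1.066] [[-0.77, 0.64, -0.01], [0.56, 0.66, -0.5], [-0.32, -0.39, -0.86]]
top 396.9150421685266 259.65632042049305 199.3219472173497 [ 0.394 -0.075  1.068] [[-0.0, -1.0, -0.01], [-0.99, 0.0, -0.1], [0.1, 0.01, -0.99]]
{'time': 0.1, 'joint_positions': array([-1.34909137e+00,  8.78660689e-02,  1.37203959e+00,  1.89645387e-05,
        1.68362676e+00, -1.03111786e-01]), 'qvel': array([-0.00085663, -0.00030501, -0.00234736, -0.00048781,  0.00055692,
        0.0004929 ]), 'joint_torque': array([ 2.53718703e-03, -3.41250694e+01, -3.03302979e+01,  7.19023473e-02,
        3.04026261e-02, -1.11276593e-04]), 'tool_pos': array([ 0.1754136 , -0.5207691 ,  0.20446168]), 'ee_rot': array([-3.13966513e+00, -2.18406139e-04,  3.24818645e-01]), 'wrist_force': array([0.10218126, 0.36040134, 0.14594861]), 'wrist_torque': array([-0.02464335,  0.01645343,  0.01034192]), 'finger_force': 0.0, 'width': 0.09414315713079756}
```

View pics/top0.png

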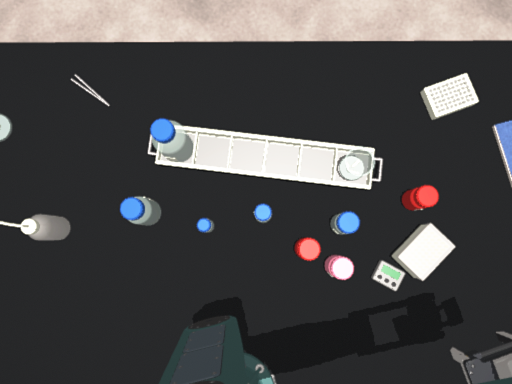

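View pics/scene0.png

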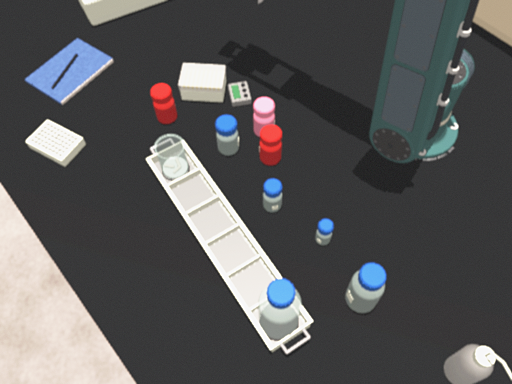

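Top view: tall bottle at the left end (163,131), beaker at right (352,166), A (132,209), D (205,225), C (263,213) and B (347,222). Red/pink ones lie near B.

```bash
cat > h.py <<'E'
import numpy as np,cv2
def ray(s,u,v,z):
    C=-s["R"].T@s["t"]; d=s["R"].T@np.array([(u-s["cx"])/s["fx"],(v-s["cy"])/s["fy"],1.])
    return C+d*(z-C[2])/d[2]
def world(s):
    v,u=np.indices(s["z_map"].shape); z=s["z_map"]
    P=np.stack([(u-s["cx"])/s["fx"]*z,(v-s["cy"])/s["fy"]*z,z],-1)
    return (P-s["t"])@s["R"]
def caps(s):
    c=s["color"].astype(int); W=world(s)
    m=((c[...,2]>130)&(c[...,2]-c[...,0]>90)&(s["z_map"]>0)).astype(np.uint8)
    n,l,st,ce=cv2.connectedComponentsWithStats(m)
    out=[]
    for i in range(1,n):
        if st[i,4]<40: continue
        p=W[l==i]; zt=np.percentile(p[:,2],90); q=p[p[:,2]>zt-.006]
        (x,y),r=cv2.minEnclosingCircle(q[:,:2].astype(np.float32))
        out.append((ce[i].round(),st[i,4],zt.round(3),np.array([x,y]).round(3),round(r,3),np.median(q[:,:2],0).round(3)))
    return out
E
python3 - <<'E'
from h import *
for n in ("scene","top"):
    s=dict(np.load(n+"0.npz")); print(n)
    for o in caps(s): print(*o)
    W=world(s); c=s["color"].astype(int)
    m=(W[...,2]>.031)&(W[...,2]<.045)&(c.min(-1)>150)
    n,l,st,ce=cv2.connectedComponentsWithStats(cv2.morphologyEx(m.astype(np.uint8),cv2.MORPH_CLOSE,np.ones((5,5))))
    for i in range(1,n):
        if st[i,4]>150: print(st[i],cv2.minAreaRect(W[l==i][:,:2].astype(np.float32)))
    # objects above 50mm
    if n: 
        m=((W[...,2]>.045)).astype(np.uint8); n,l,st,ce=cv2.connectedComponentsWithStats(m)
        for i in range(1,n):
            if st[i,4]>60: p=W[l==i]; print('obj',ce[i].round(),p.min(0).round(3),p.max(0).round(3))
E
```

```text
scene
[68. 69.] 2285 0.011 [ 0.623 -0.799] 0.126 [ 0.627 -0.797]
[226. 124.] 349 0.104 [ 0.438 -0.28 ] 0.027 [ 0.439 -0.278]
[272. 186.] 264 0.091 [ 0.465 -0.07 ] 0.022 [ 0.465 -0.071]
[325. 226.] 194 0.073 [0.434 0.076] 0.018 [0.434 0.077]
[372. 275.] 584 0.143 [0.469 0.235] 0.027 [0.469 0.236]
[281. 292.] 637 0.192 [0.643 0.156] 0.027 [0.644 0.157]
[ 85   0  59  19 259] ((0.39311203360557556, -0.9039738178253174), (0.039950642734766006, 0.18232400715351105), 66.53895568847656)
[180  89  43   7 167] ((0.6005216836929321, -0.038938701152801514), (0.9619486927986145, 0.11104187369346619), 63.38495635986328)
[ 47 132  26  24 177] ((0.8016135692596436, -0.1156671941280365), (0.9700583219528198, 0.06444551050662994), 86.23296356201172)
[184 142  98 137 696] ((0.6348934769630432, 0.04196137189865112), (0.7832273244857788, 0.14153538644313812), 64.80602264404297)
[ 146  147  167  207 1552] ((0.6420307755470276, 0.008598566055297852), (0.8168976902961731, 0.21018072962760925), 72.4114761352539)
obj [100.   5.] [ 0.347 -0.983  0.045] [0.866 0.366 1.066]
obj [421.  74.] [-0.113 -0.038  0.045]
[... 1309 characters left out ...]
 0.045] [ 0.62  -0.075  1.068]
obj [422. 197.] [ 0.394 -0.497  0.045] [ 0.526 -0.075  1.068]
obj [138. 210.] [ 0.394 -0.075  0.045] [0.501 0.262 1.068]
obj [262. 213.] [ 0.394 -0.095  0.046] [ 0.481 -0.051  1.068]
obj [346. 223.] [ 0.394 -0.307  0.046] [ 0.46  -0.075  1.068]
obj [ 40. 227.] [ 0.394 -0.075  0.045] [0.456 0.524 1.068]
obj [204. 225.] [ 0.394 -0.075  0.046] [0.448 0.092 1.068]
obj [425. 251.] [ 0.293 -0.553  0.045] [ 0.435 -0.075  1.068]
obj [307. 249.] [ 0.344 -0.209  0.047] [ 0.397 -0.157  0.11 ]
obj [340. 267.] [ 0.299 -0.29   0.046] [ 0.394 -0.075  1.068]
obj [208. 354.] [ 0.04  -0.075  0.045] [0.394 0.102 1.068]
obj [487. 363.] [ 0.132 -0.573  0.204] [ 0.394 -0.075  1.068]
```

```bash
python3 - <<'E'
from h import *
for n in ("scene","top"):
    s=dict(np.load(n+"0.npz")); W=world(s); c=s["color"].astype(int)
    reg=(W[...,0]>.5)&(W[...,0]<.72)&(W[...,1]>-.4)&(W[...,1]<.25)&(s["z_map"]>0)
    m=reg&(W[...,2]>.030)&(W[...,2]<.045)&(c.min(-1)>130)
    p=W[m][:,:2].astype(np.float32)
    print(n,len(p),cv2.minAreaRect(p), p[:,1].min(),p[:,1].max())
    # robust: end-trim in rotated frame
    (a),(b),ang=cv2.minAreaRect(p)
    fl=reg&(W[...,2]>.005)&(W[...,2]<.018)&(c.min(-1)>110)
    k,l,st,ce=cv2.connectedComponentsWithStats(cv2.erode(fl.astype(np.uint8),np.ones((3,3))))
    for i in range(1,k):
        if st[i,4]>80:
            q=W[l==i]; r=cv2.minAreaRect(q[:,:2].astype(np.float32)); print(st[i,4],np.round(r[0],3),np.round(r[1],3),round(r[2],1),q[:,2].mean().round(3))
    # beaker
    q=W[reg&(W[...,2]>.05)&(W[...,1]<-.2)]; print('beaker',q[:,:2].min(0),q[:,:2].max(0),q[:,2].max())
    q=W[reg&(W[...,2]>.05)&(W[...,1]>.0)]; print('tall',q[:,:2].min(0),q[:,:2].max(0))
E
```

```text
scene 2285 ((0.5964793562889099, -0.07769489288330078), (0.6201270222663879, 0.20250339806079865), 89.04695129394531) -0.38792822 0.23394834
353 [ 0.597 -0.226] [0.078 0.075] 81.8 0.009
95 [ 0.574 -0.206] [0.046 0.03 ] 75.9 0.009
564 [ 0.607 -0.126] [0.075 0.081] 81.3 0.009
694 [ 0.619 -0.035] [0.08  0.081] 81.9 0.009
717 [0.629 0.058] [0.082 0.082] 82.8 0.009
beaker [ 0.5512201  -0.34776604] [ 0.62316446 -0.27409309] 0.108360335670144
tall [0.50003905 0.11340597] [0.6860774  0.24980955]
top 2020 ((0.6128531694412231, -0.07703685760498047), (0.6175311207771301, 0.10893503576517105), 82.97065734863281) -0.38482794 0.23078288
845 [0.634 0.065] [0.083 0.082] 83.9 0.012
877 [ 0.622 -0.03 ] [0.084 0.083] 82.5 0.012
904 [ 0.61  -0.124] [0.084 0.083] 83.3 0.012
885 [ 0.599 -0.219] [0.084 0.082] 83.2 0.012
beaker [ 0.54936709 -0.34631002] [ 0.61982307 -0.27478677] 0.10988936662463715
tall [0.50076169 0.1126885 ] [0.68146104 0.23377638]
```

```bash
cat > d.py <<'E'
import sys,numpy as np
from bench import robot
from scipy.spatial.transform import Rotation as R
o=robot.get_obs(); M=R.from_euler('xyz',o["ee_rot"])
p=o["tool_pos"]; print("t",round(o["time"],2),"tcp",p.round(4),"yaw",np.degrees(o["ee_rot"]).round(1),"w",round(o["width"],4),"F",o["wrist_force"].round(1))
for a in sys.argv[1:]:
    q=np.array([float(v) for v in a.split(',')]); print("to",a,"shift mm",(M.inv().apply(q-p)*1000).round(1)); p=q
E
python3 -m crank '[[0.2,[0,0,0],[0,0,-8.05]],[0.2,[0,0,0],[0,0,-8.05]],[0.2,[0,0,0],[0,0,-8.05]],[0.2,[0,0,0],[0,0,-8.05]],[0.2,[0,0,0],[0,0,-8.05]],[0.2,[0,0,0],[0,0,-8.05]],[0.2,[0,0,0],[0,0,-8.05]],[0.2,[0,0,0],[0,0,-8.05]]]'
python3 d.py 0.4365,-0.28,0.16 0.4365,-0.28,0.081
```

```text
time: 0.9
tool_pos: [0.1755, -0.5209, 0.2048]
ee_rot: [-3.141, -0.001, 1.455]
wrist_force: [-0.4, -0.1, 0.2]
width: 0.0756
finger_force: 0.0
t 0.9 tcp [ 0.1755 -0.5209  0.2048] yaw [-1.80e+02 -1.00e-01  8.33e+01] w 0.0756 F [-0.4 -0.1  0.2]
to 0.4365,-0.28,0.16 shift mm [269.5 231.4  45. ]
to 0.4365,-0.28,0.081 shift mm [-0.1  0.  79. ]
```

```bash
python3 -m crank '[[0.2,[0.034,0.029,0.005],[0,0,0]],[0.2,[0.034,0.029,0.005],[0,0,0]],[0.2,[0.034,0.029,0.005],[0,0,0]],[0.2,[0.034,0.029,0.005],[0,0,0]],[0.2,[0.034,0.029,0.005],[0,0,0]],[0.2,[0.034,0.029,0.005],[0,0,0]],[0.2,[0.034,0.029,0.005],[0,0,0]],[0.2,[0.031,0.028,0.005],[0,0,0]]]' >/dev/null; python3 -m crank '[[0.2,[0,0,0],[0,0,0]],[0.2,[0,0,0],[0,0,0]]]' >/dev/null
python3 d.py 0.4365,-0.28,0.081
```

```text
t 1.9 tcp [ 0.4376 -0.2816  0.1647] yaw [-179.9   -0.    83.1] w 0.0753 F [ 0.1 -0.3 -1.1]
to 0.4365,-0.28,0.081 shift mm [ 1.5 -1.1 83.7]
```

```bash
python3 -m crank '[[0.2,[0.001,-0.001,0.02],[0,0,0]],[0.2,[0,0,0.025],[0,0,0]],[0.2,[0,0,0.02],[0,0,0]],[0.2,[0,0,0.012],[0,0,0]],[0.2,[0,0,0.006],[0,0,0]],[0.2,[0,0,0],[0,0,0]]]'; python3 -m crank '[[0.5,[0,0,0],[0,0,0]],[0.6,[0,0,0],[0,0,0]],[0.8,[0,0,0],[0,0,0]],[1,[0,0,0],[0,0,0]],[1,[0,0,0],[0,0,0]],[1,[0,0,0],[0,0,0]]]'; python3 d.py 0.6205,-0.0305,0.181 
```

```text
time: 2.5
tool_pos: [0.4359, -0.2817, 0.082]
ee_rot: [-3.141, -0.0, 1.448]
wrist_force: [0.6, -0.6, 0.5]
width: 0.0756
finger_force: 0.0
time: 3.1
tool_pos: [0.437, -0.2816, 0.0834]
ee_rot: [3.141, 0.001, 1.449]
wrist_force: [-1.1, 0.3, 3.7]
width: 0.0524
finger_force: 30.0
t 3.1 tcp [ 0.437  -0.2816  0.0834] yaw [1.799e+02 1.000e-01 8.300e+01] w 0.0524 F [-1.1  0.3  3.7]
to 0.6205,-0.0305,0.181 shift mm [271.4 151.7 -97.7]
```

```bash
python3 -m crank '[[1,[0,0,-0.005],[0,0,0]],[1,[0,0,-0.013],[0,0,0]],[1,[0,0,-0.02],[0,0,0]],[1,[0,0,-0.022],[0,0,0]],[1,[0.005,0.003,-0.02],[0,0,0]],[1,[0.015,0.009,-0.012],[0,0,0]],[1,[0.025,0.014,-0.006],[0,0,0]],[1,[0.032,0.018,0],[0,0,0]]]'; python3 -m crank '[[1,[0.036,0.02,0],[0,0,0]],[1,[0.036,0.02,0],[0,0,0]],[1,[0.036,0.02,0],[0,0,0]],[1,[0.032,0.018,0],[0,0,0]],[1,[0.025,0.014,0],[0,0,0]],[1,[0.017,0.01,0],[0,0,0]],[1,[0.01,0.006,0],[0,0,0]],[1,[0,0,0],[0,0,0]]]'; python3 d.py 0.6205,-0.0305,0.0945 
```

```text
time: 3.9
tool_pos: [0.4906, -0.2106, 0.1827]
ee_rot: [3.138, 0.002, 1.446]
wrist_force: [-0.7, 0.4, -1.2]
width: 0.0522
finger_force: 29.9
time: 4.7
tool_pos: [0.6206, -0.0321, 0.1803]
ee_rot: [-3.141, 0.0, 1.45]
wrist_force: [-0.7, 0.5, -1.1]
width: 0.0524
finger_force: 29.9
t 4.7 tcp [ 0.6206 -0.0321  0.1803] yaw [-180.     0.    83.1] w 0.0524 F [-0.7  0.5 -1.1]
to 0.6205,-0.0305,0.0945 shift mm [ 1.6 -0.3 85.8]
```

```bash
python3 - <<'E'
from bench import vision
import cv2
s=vision.snapshot("scene"); cv2.imwrite("pics/s1.png",s["color"][...,::-1])
E
```

```text
(no output)
```

View pics/s1.png

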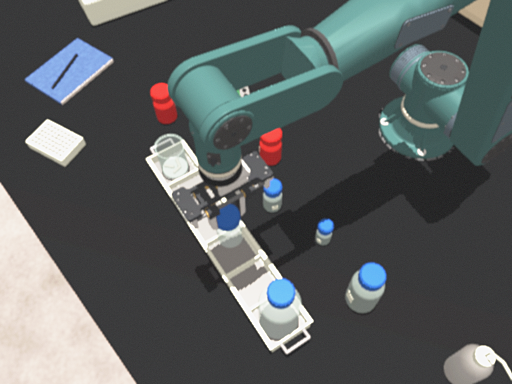

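Bottle B hangs upright in the gripper (228,225), over bay 2. Lowering.

```bash
python3 -m crank '[[1,[0,0,0.008],[0,0,0]],[1,[0.001,0,0.018],[0,0,0]],[1,[0,0,0.022],[0,0,0]],[1,[0,0,0.018],[0,0,0]],[1,[0,0,0.01],[0,0,0]],[1,[0,0,0.006],[0,0,0]],[1,[0,0,0.001],[0,0,0]],[1,[0,0,0],[0,0,0]]]'; python3 -m crank '[[1,[0,0,0.001],[0,0,0]],[1,[0,0,0.001],[0,0,0]],[1,[0,0,0],[0,0,0]]]'; 
```

```text
time: 5.55
tool_pos: [0.6208, -0.0321, 0.0982]
ee_rot: [3.14, 0.0, 1.448]
wrist_force: [-0.1, -0.5, -1.5]
width: 0.0521
finger_force: 29.9
time: 5.85
tool_pos: [0.6206, -0.0317, 0.0959]
ee_rot: [3.141, 0.0, 1.449]
wrist_force: [0.2, 0.2, -1.3]
width: 0.0523
finger_force: 29.9
```

```bash
python3 -m crank '[[1,[0,0,0.001],[0,0,0]],[1,[0,0,0.0005],[0,0,0]],[1,[0,0,0],[0,0,0]],[1,[0,0,0],[0,0,0]]]'
```

```text
time: 6.25
tool_pos: [0.6206, -0.0318, 0.0945]
ee_rot: [3.141, 0.0, 1.449]
wrist_force: [0.1, 0.4, 2.6]
width: 0.0522
finger_force: 29.9
```

```bash
python3 -m crank '[[0.4,[0,0,0],[0,0,0]],[0.3,[0,0,0],[0,0,0]],[0.2,[0,0,0],[0,0,0]],[0.2,[0,0,-0.01],[0,0,0]],[0.2,[0,0,-0.025],[0,0,0]],[0.2,[0,0,-0.03],[0,0,0]],[0.2,[0,0,-0.015],[0,0,0]],[0.2,[0,0,0],[0,0,0]]]';python3 d.py 0.463,-0.072,0.14 0.463,-0.072,0.07
```

```text
time: 7.05
tool_pos: [0.6222, -0.032, 0.178]
ee_rot: [3.134, 0.0, 1.449]
wrist_force: [0.3, -0.4, -0.2]
width: 0.0753
finger_force: 0.0
t 7.05 tcp [ 0.6222 -0.032   0.178 ] yaw [179.6   0.   83. ] w 0.0753 F [ 0.3 -0.4 -0.2]
to 0.463,-0.072,0.14 shift mm [ -59.1 -153.4   36.9]
to 0.463,-0.072,0.07 shift mm [ 0.  -0.5 70. ]
```

```bash
python3 -m crank '[[0.25,[-0.012,-0.03,0.004],[0,0,0]],[0.25,[-0.012,-0.032,0.006],[0,0,0]],[0.25,[-0.012,-0.034,0.008],[0,0,0]],[0.25,[-0.012,-0.032,0.01],[0,0,0]],[0.25,[-0.011,-0.024,0.01],[0,0,0]],[0.25,[0,0,0],[0,0,0]],[0.25,[0,0,0],[0,0,0]]]';python3 d.py 0.463,-0.072,0.07
```

```text
time: 7.75
tool_pos: [0.4621, -0.0717, 0.1352]
ee_rot: [-3.141, -0.0, 1.448]
wrist_force: [-0.2, -0.3, 0.6]
width: 0.0706
finger_force: 0.0
t 7.75 tcp [ 0.4621 -0.0717  0.1352] yaw [-180.   -0.   83.] w 0.0706 F [-0.2 -0.3  0.6]
to 0.463,-0.072,0.07 shift mm [-0.2  1.  65.2]
```

```bash
python3 -m crank '[[0.25,[0,0.001,0.018],[0,0,0]],[0.25,[0,0,0.022],[0,0,0]],[0.25,[0,0,0.015],[0,0,0]],[0.25,[0,0,0.008],[0,0,0]],[0.25,[0,0,0.003],[0,0,0]],[0.25,[0,0,0],[0,0,0]],[0.4,[0,0,0],[0,0,0]],[0.5,[0,0,0],[0,0,0]]]' >/dev/null; python3 -m crank '[[0.6,[0,0,0],[0,0,0]],[0.7,[0,0,0],[0,0,0]],[1,[0,0,0],[0,0,0]],[1,[0,0,0],[0,0,0]],[1,[0,0,0],[0,0,0]]]'; python3 d.py 0.463,-0.105,0.14 0.609,-0.125,0.14 0.609,-0.125,0.081
```

```text
time: 9.05
tool_pos: [0.4636, -0.0721, 0.0704]
ee_rot: [3.141, 0.0, 1.449]
wrist_force: [-0.1, -1.2, 1.0]
width: 0.0418
finger_force: 29.9
t 9.05 tcp [ 0.4636 -0.0721  0.0704] yaw [180.   0.  83.] w 0.0418 F [-0.1 -1.2  1. ]
to 0.463,-0.105,0.14 shift mm [-32.8   3.5 -69.6]
to 0.609,-0.125,0.14 shift mm [-2.100e+00  1.473e+02  1.000e-01]
to 0.609,-0.125,0.081 shift mm [ 0. -0. 59.]
```

```bash
python3 -m crank '[[1,[0,0,-0.005],[0,0,0]],[1,[0,0,-0.013],[0,0,0]],[1,[0,0,-0.02],[0,0,0]],[1,[-0.003,0.003,-0.02],[0,0,0]],[1,[-0.006,0.012,-0.012],[0,0,0]],[1,[-0.008,0.023,-0.005],[0,0,0]],[1,[-0.008,0.03,0],[0,0,0]],[1,[-0.006,0.03,0],[0,0,0]]]'>/dev/null; python3 -m crank '[[1,[-0.004,0.026,0],[0,0,0]],[1,[0,0.017,0],[0,0,0]],[1,[0,0.009,0],[0,0,0]],[1,[0,0,0],[0,0,0]],[1,[0,0,0],[0,0,0]]]'; python3 d.py 0.609,-0.125,0.083 
```

```text
time: 10.35
tool_pos: [0.6074, -0.1247, 0.1451]
ee_rot: [-3.141, 0.0, 1.449]
wrist_force: [-0.2, 0.2, -1.0]
width: 0.0414
finger_force: 29.9
t 10.35 tcp [ 0.6074 -0.1247  0.1451] yaw [-180.    0.   83.] w 0.0414 F [-0.2  0.2 -1. ]
to 0.609,-0.125,0.083 shift mm [-0.1  1.6 62.1]
```

```bash
python3 -m crank '[[1,[0,0.001,0.008],[0,0,0]],[1,[0,0,0.016],[0,0,0]],[1,[0,0,0.018],[0,0,0]],[1,[0,0,0.012],[0,0,0]],[1,[0,0,0.006],[0,0,0]],[1,[0,0,0.002],[0,0,0]],[1,[0,0,0],[0,0,0]],[1,[0,0,0],[0,0,0]]]'; python3 -m crank '[[1,[0,0,0.001],[0,0,0]],[1,[0,0,0.0005],[0,0,0]],[1,[0,0,0],[0,0,0]],[1,[0,0,0],[0,0,0]]]'
```

```text
time: 11.15
tool_pos: [0.6095, -0.1253, 0.084]
ee_rot: [3.14, 0.0, 1.449]
wrist_force: [-0.2, -0.5, -0.4]
width: 0.0414
finger_force: 29.9
time: 11.55
tool_pos: [0.609, -0.1251, 0.0816]
ee_rot: [3.141, 0.0, 1.449]
wrist_force: [0.0, -0.4, -0.3]
width: 0.0413
finger_force: 29.9
```

```bash
python3 -m crank '[[1,[0,0,0.0006],[0,0,0]],[1,[0,0,0],[0,0,0]],[1,[0,0,0],[0,0,0]]]'; python3 -m crank '[[0.5,[0,0,0],[0,0,0]],[0.4,[0,0,0],[0,0,0]],[0.3,[0,0,0],[0,0,0]],[0.3,[0,0,0],[0,0,0]],[0.3,[0,0,-0.01],[0,0,0]],[0.3,[0,0,-0.025],[0,0,0]],[0.3,[0,0,-0.035],[0,0,0]],[0.3,[0,0,-0.012],[0,0,0]]]'>/dev/null;python3 -m crank '[[0.3,[0,0,0],[0,0,0]],[0.3,[0,0,0],[0,0,0]]]' >/dev/null; python3 d.py 0.432,0.076,0.12 0.432,0.076,0.053
```

```text
time: 11.85
tool_pos: [0.6091, -0.1251, 0.0814]
ee_rot: [3.141, 0.0, 1.449]
wrist_force: [-1.1, 0.3, 1.7]
width: 0.042
finger_force: 29.9
t 12.85 tcp [ 0.6086 -0.125   0.162 ] yaw [-179.9   -0.    83. ] w 0.0659 F [-0.2  0.2 -0.2]
to 0.432,0.076,0.12 shift mm [ 178.  -199.7   42.2]
to 0.432,0.076,0.053 shift mm [-0.   0.1 67. ]
```

```bash
python3 -m crank '[[0.35,[0.015,-0.02,0],[0,0,0]],[0.35,[0.025,-0.03,0],[0,0,0]],[0.35,[0.03,-0.033,0],[0,0,0]],[0.35,[0.03,-0.033,0.005],[0,0,0]],[0.35,[0.03,-0.033,0.012],[0,0,0]],[0.35,[0.025,-0.028,0.015],[0,0,0]],[0.35,[0.023,-0.023,0.01],[0,0,0]],[0.35,[0,0,0],[0,0,0]]]'>/dev/null;python3 -m crank '[[0.35,[0,0,0],[0,0,0]]]' >/dev/null; python3 d.py 0.432,0.076,0.053
```

```text
t 13.75 tcp [0.4309 0.0761 0.1191] yaw [-1.798e+02  1.000e-01  8.310e+01] w 0.0612 F [-0.5 -0.7 -0.5]
to 0.432,0.076,0.053 shift mm [ 0.1  1.3 66.1]
```

```bash
python3 -m crank '[[0.35,[0,0.001,0.018],[0,0,0]],[0.35,[0,0,0.022],[0,0,0]],[0.35,[0,0,0.015],[0,0,0]],[0.35,[0,0,0.008],[0,0,0]],[0.35,[0,0,0.003],[0,0,0]],[0.35,[0,0,0],[0,0,0]],[0.5,[0,0,0],[0,0,0]],[0.6,[0,0,0],[0,0,0]]]' >/dev/null; python3 -m crank '[[0.7,[0,0,0],[0,0,0]],[0.8,[0,0,0],[0,0,0]],[1,[0,0,0],[0,0,0]],[1,[0,0,0],[0,0,0]],[1,[0,0,0],[0,0,0]]]'; python3 d.py 0.45,-0.15,0.173 0.597,-0.218,0.173
```

```text
time: 15.05
tool_pos: [0.4334, 0.0759, 0.0552]
ee_rot: [3.141, -0.0, 1.449]
wrist_force: [0.3, -0.6, 2.3]
width: 0.0333
finger_force: 29.8
t 15.05 tcp [0.4334 0.0759 0.0552] yaw [179.9  -0.   83. ] w 0.0333 F [ 0.3 -0.6  2.3]
to 0.45,-0.15,0.173 shift mm [-222.2   44.  -117.7]
to 0.597,-0.218,0.173 shift mm [-4.960e+01  1.542e+02  1.000e-01]
```

```bash
python3 -m crank '[[1,[0,0,-0.005],[0,0,0]],[1,[0,0,-0.013],[0,0,0]],[1,[0,0,-0.022],[0,0,0]],[1,[0,0,-0.025],[0,0,0]],[1,[-0.006,0.004,-0.025],[0,0,0]],[1,[-0.016,0.012,-0.016],[0,0,0]],[1,[-0.026,0.019,-0.009],[0,0,0]],[1,[-0.034,0.025,-0.003],[0,0,0]]]'>/dev/null; python3 -m crank '[[1,[-0.036,0.026,0],[0,0,0]],[1,[-0.036,0.026,0],[0,0,0]],[1,[-0.036,0.026,0],[0,0,0]],[1,[-0.033,0.024,0],[0,0,0]],[1,[-0.025,0.018,0],[0,0,0]],[1,[-0.015,0.011,0],[0,0,0]],[1,[-0.009,0.007,0],[0,0,0]],[1,[0,0,0],[0,0,0]]]'; python3 d.py 0.597,-0.218,0.068 
```

```text
time: 16.65
tool_pos: [0.5968, -0.2192, 0.1728]
ee_rot: [-3.141, 0.0, 1.448]
wrist_force: [0.2, -0.3, -0.7]
width: 0.0333
finger_force: 29.8
t 16.65 tcp [ 0.5968 -0.2192  0.1728] yaw [-180.     0.    82.9] w 0.0333 F [ 0.2 -0.3 -0.7]
to 0.597,-0.218,0.068 shift mm [1.200e+00 1.000e-01 1.048e+02]
```

```bash
python3 -m crank '[[1,[0.001,0,0.01],[0,0,0]],[1,[0,0,0.02],[0,0,0]],[1,[0,0,0.024],[0,0,0]],[1,[0,0,0.022],[0,0,0]],[1,[0,0,0.015],[0,0,0]],[1,[0,0,0.008],[0,0,0]],[1,[0,0,0.003],[0,0,0]],[1,[0,0,0],[0,0,0]]]'>/dev/null; python3 -m crank '[[1,[0,0,0.001],[0,0,0]],[1,[0,0,0.001],[0,0,0]],[1,[0,0,0],[0,0,0]],[1,[0,0,0],[0,0,0]]]'
```

```text
time: 17.85
tool_pos: [0.5968, -0.2174, 0.0693]
ee_rot: [3.141, 0.0, 1.449]
wrist_force: [0.9, 0.1, -0.3]
width: 0.033
finger_force: 29.8
```

```bash
python3 -m crank '[[1,[0,0,0.001],[0,0,0]],[1,[0,0,0.001],[0,0,0]],[1,[0,0,0],[0,0,0]],[1,[0,0,0],[0,0,0]]]'; python3 -m crank '[[1,[0,0,0.0007],[0,0,0]],[1,[0,0,0],[0,0,0]],[1,[0,0,0],[0,0,0]]]'
```

```text
time: 18.25
tool_pos: [0.5966, -0.2172, 0.0668]
ee_rot: [-3.141, 0.0, 1.449]
wrist_force: [-0.4, -0.0, -0.5]
width: 0.0334
finger_force: 29.8
time: 18.55
tool_pos: [0.5967, -0.2173, 0.0664]
ee_rot: [3.141, 0.0, 1.449]
wrist_force: [-1.0, 0.3, 0.0]
width: 0.0334
finger_force: 29.8
```

```bash
python3 -m crank '[[0.6,[0,0,0],[0,0,0]],[0.5,[0,0,0],[0,0,0]],[0.3,[0,0,0],[0,0,0]],[0.2,[0,0,0],[0,0,0]],[0.2,[0,0,-0.012],[0,0,0]],[0.2,[0,0,-0.03],[0,0,0]],[0.2,[0,0,-0.04],[0,0,0]],[0.2,[0,0,-0.04],[0,0,0]]]'>/dev/null;python3 -m crank '[[0.2,[0,0,-0.02],[0,0,0]],[0.2,[0,0,0],[0,0,0]],[0.2,[0,0,0],[0,0,0]]]' >/dev/null; python3 d.py 0.467,0.2355,0.20 0.467,0.2355,0.12
```

```text
t 19.65 tcp [ 0.5967 -0.2173  0.2084] yaw [180.   0.  83.] w 0.0752 F [-0.6  0.3 -0.8]
to 0.467,0.2355,0.20 shift mm [ 433.6 -183.8    8.1]
to 0.467,0.2355,0.12 shift mm [ 0.  -0.1 80. ]
```

```bash
python3 -m crank '[[0.2,[0.02,-0.016,0],[0,0,0]],[0.2,[0.035,-0.025,0],[0,0,0]],[0.2,[0.042,-0.02,0],[0,0,0]],[0.2,[0.042,-0.02,0],[0,0,0]],[0.2,[0.042,-0.02,0],[0,0,0]],[0.2,[0.042,-0.018,0],[0,0,0]],[0.2,[0.042,-0.014,0],[0,0,0]],[0.2,[0.042,-0.014,0],[0,0,0]]]'>/dev/null;python3 -m crank '[[0.2,[0.042,-0.014,0],[0,0,0]],[0.2,[0.04,-0.01,0.004],[0,0,0]],[0.2,[0.03,-0.008,0.004],[0,0,0]],[0.2,[0.014,-0.004,0],[0,0,0]],[0.2,[0,0,0],[0,0,0]],[0.2,[0,0,0],[0,0,0]]]' >/dev/null; python3 d.py 0.467,0.2355,0.12
python3 - <<'E'
from bench import vision
import cv2
s=vision.snapshot("scene"); cv2.imwrite("pics/s2.png",s["color"][...,::-1])
E
```

```text
t 21.05 tcp [0.4676 0.2338 0.1993] yaw [-1.799e+02  1.000e-01  8.300e+01] w 0.0751 F [ 0.1 -0.8 -0.2]
to 0.467,0.2355,0.12 shift mm [ 1.8 -0.8 79.3]
```

View pics/s2.png

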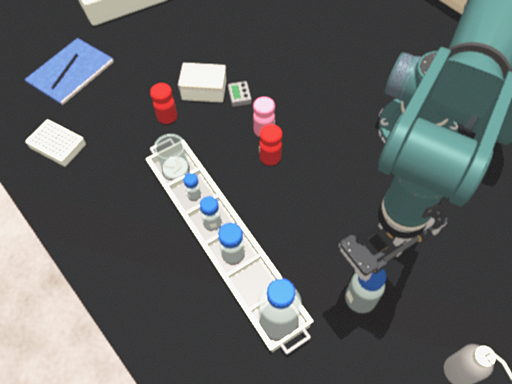

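D (191,182), C (209,208) and B (231,240) stand upright in their bays; the gripper is over A (370,280), and the bay beside the tall bottle (281,305) is free.

```bash
python3 -m crank '[[0.2,[0.001,-0.001,0.018],[0,0,0]],[0.2,[0,0,0.022],[0,0,0]],[0.2,[0,0,0.02],[0,0,0]],[0.2,[0,0,0.012],[0,0,0]],[0.2,[0,0,0.005],[0,0,0]],[0.2,[0,0,0.001],[0,0,0]],[0.4,[0,0,0],[0,0,0]],[0.5,[0,0,0],[0,0,0]]]' >/dev/null; python3 -m crank '[[0.6,[0,0,0],[0,0,0]],[0.8,[0,0,0],[0,0,0]],[1,[0,0,0],[0,0,0]],[1,[0,0,0],[0,0,0]],[1,[0,0,0],[0,0,0]]]'; python3 d.py 0.48,0.062,0.22 0.63,0.062,0.22
```

```text
time: 22.4
tool_pos: [0.4671, 0.2362, 0.123]
ee_rot: [3.141, -0.001, 1.449]
wrist_force: [-0.6, 0.4, 5.5]
width: 0.052
finger_force: 30.0
t 22.4 tcp [0.4671 0.2362 0.123 ] yaw [179.9  -0.   83. ] w 0.052 F [-0.6  0.4  5.5]
to 0.48,0.062,0.22 shift mm [-171.2   34.1  -97.1]
to 0.63,0.062,0.22 shift mm [ 18.2 148.9   0.2]
```

```bash
python3 -m crank '[[1,[0,0,-0.005],[0,0,0]],[1,[0,0,-0.013],[0,0,0]],[1,[0,0,-0.02],[0,0,0]],[1,[0,0,-0.022],[0,0,0]],[1,[-0.004,0.001,-0.018],[0,0,0]],[1,[-0.012,0.002,-0.012],[0,0,0]],[1,[-0.022,0.004,-0.007],[0,0,0]],[1,[-0.03,0.006,0],[0,0,0]]]'>/dev/null; python3 -m crank '[[1,[-0.032,0.006,0],[0,0,0]],[1,[-0.03,0.006,0],[0,0,0]],[1,[-0.022,0.005,0],[0,0,0]],[1,[-0.013,0.003,0],[0,0,0]],[1,[-0.007,0.001,0],[0,0,0]],[1,[0,0.005,0],[0,0,0]],[1,[0.001,0.012,0],[0,0,0]],[1,[0.003,0.02,0],[0,0,0]]]'; python3 d.py 0.63,0.061,0.22
```

```text
time: 24.0
tool_pos: [0.5175, 0.0615, 0.2195]
ee_rot: [3.141, -0.0, 1.45]
wrist_force: [-0.2, -0.4, -2.8]
width: 0.0519
finger_force: 30.0
t 24.0 tcp [0.5175 0.0615 0.2195] yaw [180.   -0.   83.1] w 0.0519 F [-0.2 -0.4 -2.8]
to 0.63,0.061,0.22 shift mm [ 13.1 111.7  -0.5]
```

```bash
python3 -m crank '[[1,[0.003,0.024,0],[0,0,0]],[1,[0.003,0.026,0],[0,0,0]],[1,[0.003,0.024,0],[0,0,0]],[1,[0.002,0.018,0],[0,0,0]],[1,[0.001,0.01,0],[0,0,0]],[1,[0.001,0.005,0],[0,0,0]],[1,[0,0,0],[0,0,0]],[1,[0,0,0],[0,0,0]]]'; python3 d.py 0.63,0.061,0.134
python3 - <<'E'
from bench import vision
import cv2
s=vision.snapshot("scene"); cv2.imwrite("pics/s3.png",cv2.resize(s["color"][180:360,160:360,::-1],None,fx=3,fy=3))
E
```

```text
time: 24.8
tool_pos: [0.6242, 0.0607, 0.2193]
ee_rot: [-3.141, 0.0, 1.449]
wrist_force: [-1.0, 0.2, -2.2]
width: 0.052
finger_force: 30.0
t 24.8 tcp [0.6242 0.0607 0.2193] yaw [-180.    0.   83.] w 0.052 F [-1.   0.2 -2.2]
to 0.63,0.061,0.134 shift mm [ 1.   5.7 85.3]
```

View pics/s3.png

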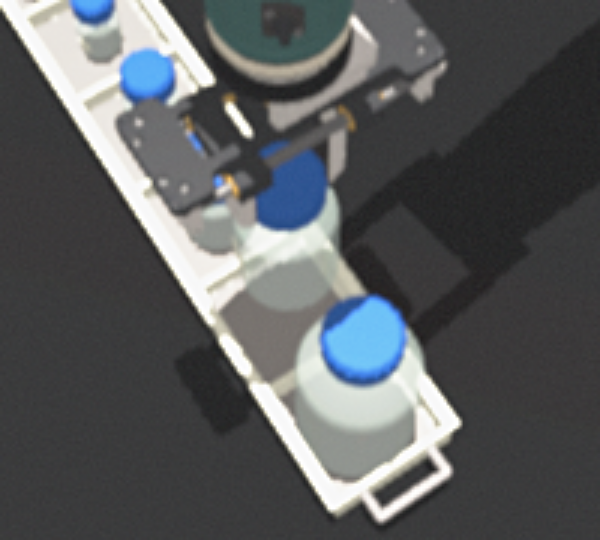

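A hangs upright over bay 1 (crop 285,230), clear of the tall bottle.

```bash
python3 -m crank '[[1,[0.001,0.005,0.008],[0,0,0]],[1,[0,0,0.016],[0,0,0]],[1,[0,0,0.02],[0,0,0]],[1,[0,0,0.018],[0,0,0]],[1,[0,0,0.011],[0,0,0]],[1,[0,0,0.006],[0,0,0]],[1,[0,0,0.002],[0,0,0]],[1,[0,0,0],[0,0,0]]]'>/dev/null; python3 -m crank '[[1,[0,0,0.001],[0,0,0]],[1,[0,0,0.001],[0,0,0]],[1,[0,0,0],[0,0,0]],[1,[0,0,0],[0,0,0]]]'
```

```text
time: 26.05
tool_pos: [0.6299, 0.0608, 0.1365]
ee_rot: [3.141, 0.0, 1.449]
wrist_force: [-0.5, -0.7, -2.8]
width: 0.052
finger_force: 30.0
```

```bash
python3 -m crank '[[1,[0,0,0.001],[0,0,0]],[1,[0,0,0.001],[0,0,0]],[1,[0,0,0],[0,0,0]],[1,[0,0,0],[0,0,0]]]'; python3 -m crank '[[1,[0,0,0.0007],[0,0,0]],[1,[0,0,0],[0,0,0]],[1,[0,0,0],[0,0,0]]]'
```

```text
time: 26.45
tool_pos: [0.6297, 0.0608, 0.1342]
ee_rot: [3.142, 0.0, 1.449]
wrist_force: [-0.1, 0.7, -2.7]
width: 0.0521
finger_force: 30.0
time: 26.75
tool_pos: [0.6298, 0.0608, 0.1341]
ee_rot: [3.141, 0.0, 1.449]
wrist_force: [-0.3, -0.3, 1.1]
width: 0.0522
finger_force: 30.0
```

Contact. Release, rise, back off.

```bash
python3 -m crank '[[0.4,[0,0,0],[0,0,0]],[0.3,[0,0,0],[0,0,0]],[0.2,[0,0,0],[0,0,0]],[0.2,[0,0,-0.01],[0,0,0]],[0.2,[0,0,-0.025],[0,0,0]],[0.2,[0,0,-0.035],[0,0,0]],[0.2,[0,0,-0.035],[0,0,0]],[0.2,[0,0,-0.02],[0,0,0]]]'>/dev/null; python3 -m crank '[[0.2,[0,-0.03,0],[0,0,0]],[0.2,[0,-0.045,0],[0,0,0]],[0.2,[0,-0.045,0],[0,0,0]],[0.2,[0,-0.045,0],[0,0,0]],[0.2,[0,-0.045,0],[0,0,0]],[0.2,[0,-0.035,0],[0,0,0]],[0.2,[0,-0.02,0],[0,0,0]],[0.2,[0,0,0],[0,0,0]]]'; python3 - <<'E'
from bench import vision
from h import *
for n in ("scene","top"):
    s=vision.snapshot(n)
    for o in caps(s): print(*o)
    if n=="scene":
        cv2.imwrite("pics/s4.png",s["color"][...,::-1])
    W=world(s); reg=(s["z_map"]>0)&(W[...,0]>.5)&(W[...,0]<.72)&(W[...,1]>-.4)&(W[...,1]<-.24)&(W[...,2]>.05)
    q=W[reg]; print('beaker',q.min(0),q.max(0))
E
```

```text
time: 28.35
tool_pos: [0.3653, 0.0934, 0.2603]
ee_rot: [3.137, -0.001, 1.45]
wrist_force: [0.3, -0.6, -0.1]
width: 0.075
finger_force: 0.0
[68. 69.] 2320 0.012 [ 0.623 -0.8  ] 0.123 [ 0.627 -0.798]
[190. 180.] 150 0.084 [ 0.597 -0.216] 0.017 [ 0.598 -0.215]
[209. 205.] 256 0.102 [ 0.609 -0.125] 0.022 [ 0.61  -0.124]
[230. 234.] 449 0.116 [ 0.621 -0.031] 0.027 [ 0.621 -0.029]
[253. 260.] 532 0.154 [0.631 0.061] 0.027 [0.632 0.062]
[281. 292.] 647 0.192 [0.643 0.156] 0.027 [0.644 0.157]
beaker [ 0.55085418 -0.34821742  0.05004996] [ 0.62321286 -0.27260221  0.10827767]
[162. 130.] 445 0.195 [0.64  0.156] 0.027 [0.64  0.155]
[506. 140.] 425 0.015 [ 0.643 -0.739] 0.07 [ 0.668 -0.731]
[206. 139.] 391 0.157 [0.628 0.06 ] 0.026 [0.628 0.06 ]
[245. 147.] 355 0.119 [ 0.618 -0.031] 0.026 [ 0.618 -0.03 ]
[284. 153.] 216 0.105 [ 0.606 -0.126] 0.021 [ 0.606 -0.126]
[320. 160.] 142 0.088 [ 0.593 -0.216] 0.017 [ 0.593 -0.217]
beaker [ 0.54918466 -0.34682215  0.05014626] [ 0.61986398 -0.27466061  0.11158075]
```

View pics/s4.png

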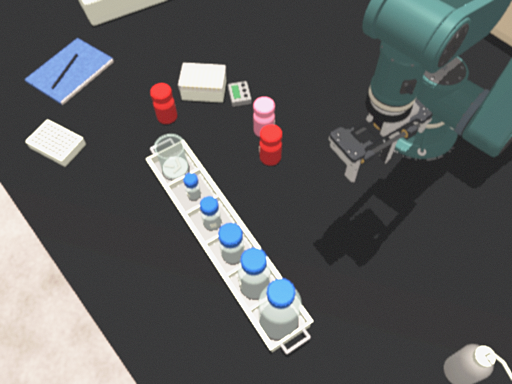

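All four stand upright on the bay floors in order, A (253,262), B, C and D (190,181), and the tall bottle and beaker have not moved.

```bash
python3 -m crank '[[0.2,[0,0,0],[0,0,0]],[0.2,[0,0,0],[0,0,0]]]' >/dev/null; python3 -c "
from bench import robot
print(robot.close_job())"
```

```text
the job is handed in; nothing more can be done
None
```

The job is handed in: bottles A, B, C and D stand upright in bays 1 to 4, largest next to the tall bottle, each within a few mm of its bay centre in the last images. The tall bottle and beaker did not move, and it took about 29 s of the 96 s; the hand-in call returned no verdict.

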